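# Zero the setting gauge, unlock its telescoping arm and hold it at the index

### The job

Set up the setting gauge on the polishing bench: first turn the black tare knob until its pointer stands on the broad zero mark of the dial, then push the lock button on the sleeve fully in to free the telescoping arm. Pull the arm out by its upright post against its return spring until the arm's pointer lines up with the index rider on the scale, and finish while still holding the post there, so that a colleague can set the work to it. Do not shift the index rider, and leave the lifter insert, the wheel stand and the scraper where they lie.

Things in the scene. Friction and masses are not known exactly. Their poses are not given: they have to be found in the camera images.
- gauge: setting gauge, fixed: steel base plate 410 x 100 x 8 mm, all below 100 mm high. Origin: centre of the underside. x = direction in which the arm extends. Dial head at x = -155 mm (diameter 92, face 46 mm up); grey sleeve x = -90 to 30 mm (40 wide, top 54 mm up), the arm comes out of its +x end; scale rail x = 52 to 198, y = -45 to -27 mm, top 18 mm up, ticks every 10 mm
- knob_grip (a point): point on the upright axis of the tare knob, 25 mm above the dial face. The knob is a black bar 40 mm long (this point's x axis), 14 mm wide (its y) and 39 mm high above the face (lowest 7 mm: a round foot of radius 19 mm); a thin steel pointer reaching 37 mm from the axis sticks out low at its +x end, and a white line on the top runs to that end
- tare_knob (a joint): turn of the tare knob in rad, positive counter-clockwise from above; 0 = pointer on the middle of the broad zero mark (6 x 13 mm, bigger than the other ticks) on the side of the dial towards the sleeve, so pointing along the gauge's +x. Starts at 0.5 to 1.3; turns from -1.0 to 1.8 and stays where it is left (friction 0.05 N m)
- button_top (a point): centre of the top of the lock button, a steel plunger of 24 mm diameter that stands 17 mm above the collar (r 16 mm, 58 mm above the bench) on the sleeve; 75 mm above the bench when out
- lock_button (a joint): travel of the lock button downwards in m: 0 = out (arm locked), 0.009 = fully in against its stop (arm free). It takes about 4 N to push, and stays in when let go
- ext_arm (a joint): extension of the telescoping arm in m along the gauge's +x, 0 = home (start), 0.10 = end stop. Locked while the button is out. A spring pulls it home with 3 N at 0, growing by 30 N/m; it slides home at once when let go
- post_center (a point): point on the axis of the arm's upright post, 76 mm above the bench; axes as the gauge's. The post is round dark steel, 20 mm diameter, on the arm's outer end, from 48 to 98 mm above the bench (its foot, 24 mm wide, up to 52 mm). At home its axis is 55 mm from the sleeve's end; it moves with the arm, a 16 mm square bar
- ext_pointer (a point): tip of the thin pointer which the arm carries sideways (to the gauge's -y) at the foot of the post, over the edge of the scale, 36 mm above the bench; axes as the gauge's
- index_mark (a point): middle of the white line on top of the index rider; axes as the gauge's. The rider is a dark steel block, 10 mm along the scale x 22 x 14 mm, with a brass thumb screw, on the scale rail, top 32 mm above the bench. The arm is at the index when arm pointer and this line agree along the gauge's x
- index_rider (a joint): place of the index rider along the scale in m: the extension (value of joint ext_arm) at which the arm's pointer lines up with it; starts between 0.040 and 0.088. It can be pushed along its rail with 8 N: leave it
- lifter_center (a point): bystander: hardened steel lifter insert, 50 x 28 x 38 mm, loose; its centre
- wheels_center (a point): bystander: stand, 60 mm diameter and 62 mm high, with three grey rubber abrasive wheels of 50 mm diameter on a spindle, loose; its centre, half-way up
- scraper_center (a point): bystander: deburring scraper with a brass handle, 180 mm long in all, 16 mm wide, 14 mm high, lying loose; a point 7 mm above the bench, 85 mm from the handle's end
- motor_unit: bystander: fixed grey motor unit, 160 x 150 x 100 mm, with a handpiece standing in the bayonet socket on top, 237 mm high in all; origin at the centre of its underside

How it is judged:
On the way, in this order (a step that is already met when the one before it is completed fails the run):
1. the tare knob's pointer stands on the zero mark (within 0.09 rad) (value of joint tare_knob between -0.09 and 0.09 rad), for 0.3 s.
2. the lock button is pushed in (value of joint lock_button above 0.0065 m), for 0.1 s.
3. the arm's pointer is held at the index (within 4 mm) (x of ext_pointer in the frame of index_mark between -0.004 and 0.004 m and contact force between the fingers and ext_arm above 1 N), for 0.3 s.
At the end, for the whole second after the job is handed in: The fingers hold the post (over 1 N) with the arm at rest (under 10 mm/s) and its pointer within 4 mm of the index line, the tare knob's pointer is within 0.09 rad of zero, and the lock button is still in (over 6.5 of 9 mm) (all of step 1 and all of step 3 and velocity of joint ext_arm between -0.01 and 0.01 m/s and value of joint lock_button above 0.0065 m); the arm keeps its last pose, push and grip.
It fails at once if the index rider is shifted by more than 3 mm (distance of index_mark from where it was at the start of the episode above 0.003 m).
It fails at once if the lifter insert is moved by more than 15 mm (distance of lifter_center from where it was at the start of the episode above 0.015 m).
It fails at once if the wheel stand is moved by more than 15 mm (distance of wheels_center from where it was at the start of the episode above 0.015 m).
It fails at once if the scraper is moved by more than 15 mm (distance of scraper_center from where it was at the start of the episode above 0.015 m).
It also fails if it takes over 54 s, if anything falls off the work surface, if the arm or the gripper's body presses on something with over 40 N, if the wrist force passes 120 N, or if a joint passes its speed limit or range.

### The arm

A 6-joint arm with a two-finger parallel gripper is mounted at the origin on the work surface. World frame = base frame: x ahead of the robot, y to its left, z up, the work surface at z = 0. Lengths are in m, angles in rad, forces in N, time in s.
With the tool pointing down it reaches from about 0.35 to 0.975 m from the base axis. Payload 4.9 kg.
Tool frame: the origin (TCP) lies on the centre line of the jaws, within the pads' length; the fingertips stand ctrl.nose_length ahead of it and the grasp point (between the pads) lies 2 mm behind it (ctrl.nose_length is the distance from the TCP to the fingertips, in m); z points along the fingers, y is the direction in which the jaws open and shut (so a half turn about z gives the same grasp; the last joint's range is limited). The gripper opens to 85 mm and grips with 20 to 120 N. Pads are 22 mm wide; open, the fingers measure 114 mm over their backs; the gripper's body (76 mm by 85 mm) begins 54 mm behind the grasp point. The pads swing forward as they close: fully open they stand 13 mm farther back than shut.
Start: joints at [-0.119, 0.053, 1.613, -0, 1.476, -0.119], TCP at [0.625, 0, 0.248] pointing down, gripper open.
Joint ranges: [-3.01, 3.01], [-1.01, 2.22], [0.06, 2.58], [-1.02, 4.17], [0.09, 2.62], [-3.14, 3.14]. Speed limits (rad/s): [2.57, 2.57, 3.14, 3.14, 3.14, 3.14].

### API

Orientations are given as a rotation vector (axis times angle).
In Python, from station import sensors, get_image, order, ctrl gives the robot as it stands.
- The arm moves only by the tool move_arm, never from a script. Its argument "increments" is a list of rows, each a list of 5 numbers: the shift along the tool's x, y, z in cm, then the turn about the tool's z in degrees, then the finger opening in cm, from 0 to 8.54. In form: [[dx, dy, dz, twist, gripper], ...]. A call has 1 to 5 rows; each row is the pose to reach, as a shift and turn from the pose commanded when the call began, along the tool's axes at that moment; what a row does not reach only later rows make up. A row lasts 1/8 s, in which the tool goes at most 62.5 mm and 10.7 degrees, less where a joint would pass 70% of its speed; a pose out of reach is approached as far as the arm can. A call with a gripper value outside its range is refused whole. The fingers move at their own pace and stop on an object; "newtons" is the grip in N (left out, the last holds). Time passes only in rows, so rows that repeat a pose let the fingers close. It gives the time, the measured TCP pose, the force and the opening at its end, in the units of the state.
- sensors.get_obs(): the state, without advancing time (a new reading comes with each control period).
- get_image(name): name is "scene" or "side" or "wrist"; returns a dict with "image" (480x640x3 uint8, red, green, blue), "K" (3x3 intrinsics, pixels), "D" ([k1, k2, p1, p2, k3] as OpenCV has them; the pictures are not rectified), "R" (3x3) and "t" (3): a world point X has camera coordinates R X + t. Camera axes: x right, y down, z forward; pixel columns grow to the right and rows downward; lengths in m; the calibration is good to about 2 mm. A picture is of the moment at which its call begins. There is no depth.
- order.finish_job(): hands the job in, once; it reports no verdict.
The state is a dict: "t": time; "q": joint angles; "dq": joint speeds; "effort": joint torques, N m; "tool_pos": TCP position; "tool_rot": TCP orientation; "contact_force": force on the tool from outside, world axes, zero at the start; "wrist_torque": the same for the moment, N m; "opening": finger opening in m.
Only numpy, scipy, OpenCV 4.12 (cv2) and the standard library are available. Lean on these libraries where they do the work, as an engineer would, in place of code of your own. Each camera call takes 0.05 s, during which the arm holds its last target.

## Working session

There is one attempt and no reset: what is moved stays moved. The work goes in short steps, Python scripts to look and compute and a tool call to move; the robot and the scene stay as the last step left them, time stands still between calls to the robot, and variables do not carry over. Pictures are saved under pics/ and viewed, and the job is handed in when it is done.

Besides the shell and the picture viewer there is one more tool, called as name(argument=value, ...), one argument or row to a line, values as JSON. move_arm: Moves the arm, as the interface text tells. Its arguments: {"type":"object","properties":{"increments":{"type":"array"},"newtons":{"type":"number"}},"required":["increments"]}

```bash
mkdir -p pics; ls
python3 - <<'E'
from station import sensors,get_image,order,ctrl
import cv2,numpy as np
print(ctrl.nose_length, sensors.get_obs())
for n in ["scene","side","wrist"]:
    d=get_image(n); cv2.imwrite(f"pics/{n}0.png",d["image"][:,:,::-1]); print(n,d["K"].tolist(),d["D"],d["R"].tolist(),d["t"])
    np.savez(f"{n}0.npz",**d)
E
```

```text
pics
0.017 {'t': 0.0, 'q': array([-1.19007743e-01,  5.33433111e-02,  1.61427106e+00, -5.56868324e-07,
        1.47600229e+00, -1.18982606e-01]), 'dq': array([ 0.00023747, -0.00033256, -0.00097774,  0.00152133, -0.00109957,
       -0.00030233]), 'effort': array([ 2.70554956e-04, -3.93670499e+01, -3.70175600e+01, -1.62778279e-04,
        6.93513779e-03, -6.06393527e-06]), 'tool_pos': array([6.24420448e-01, 6.47286380e-05, 2.47085087e-01]), 'tool_rot': array([-2.22034414e+00, -2.22028844e+00,  1.96501390e-03]), 'contact_force': array([-0.60534205, -0.031367  ,  0.026891  ]), 'wrist_torque': array([-0.02892377, -0.00173831,  0.04225885]), 'opening': 0.08500082695336188}
scene [[602.1609610974647, 0.0, 311.3797303785881], [0.0, 602.1609610974647, 232.9135973127172], [0.0, 0.0, 1.0]] [-0.07341353  0.          0.          0.          0.        ] [[-0.8826128770054825, 0.4699180520006202, -0.013097089296759422], [0.3939041692312582, 0.7240611533657539, -0.5661933871469058], [-0.25658139996176116, -0.5048885724499972, -0.8241683775801315]] [ 0.46388465 -0.31729476  1.50030242]
side [[441.7407882781785, 0.0, 316.26584407480533], [0.0, 441.7407882781785, 239.76908503870217], [0.0, 0.0, 1.0]] [0.01610862 0.         0.         0.         0.        ] [[-0.9645781040231098, -0.2637967408690008, 0.0006006214081829853], [-0.18947680966196148, 0.6912380401140328, -0.6973438968684216], [0.1835418748937353, -0.672756457721666, -0.7167364430209258]] [0.61847768 0.03483449 0.93557561]
wrist [[403.18108137860224, 0.0, 316.39039418566585], [0.0, 403.18108137860224, 239.25206225198738], [0.0, 0.0, 1.0]] [-0.08131886  0.          0.          0.          0.        ] [[0.9999989262786824, 0.0007279284935338116, -0.0012718339490795524], [0.0010573743647235793, -0.9593216766992502, 0.2823133056984657], [-0.0010145939771923785, -0.2823143473772646, -0.9593214163480424]] [-0.62338665 -0.03631675  0.37808711]
```

View pics/scene0.png

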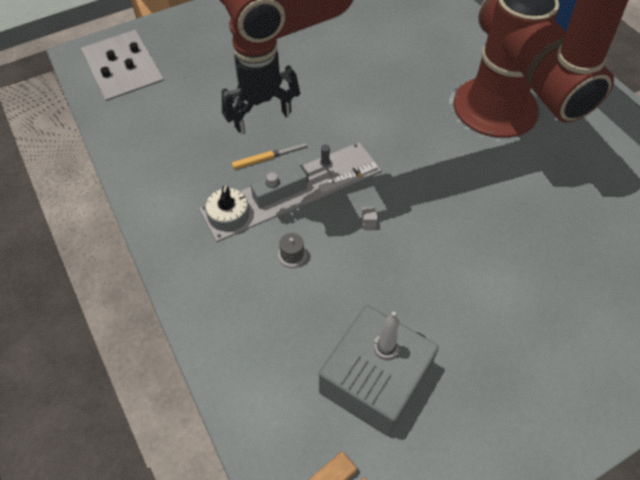

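View pics/side0.png

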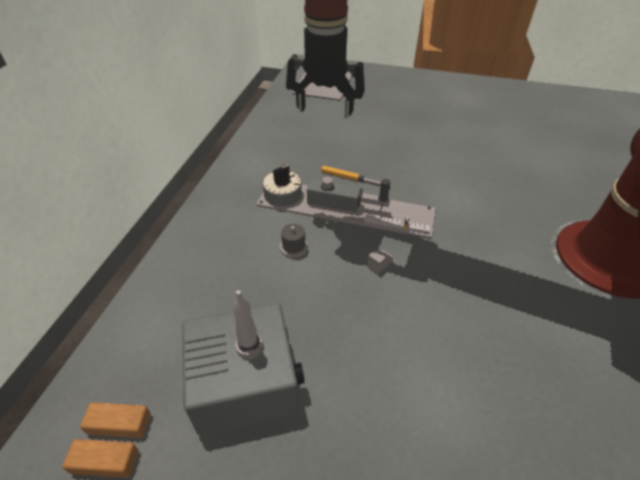

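View pics/wrist0.png

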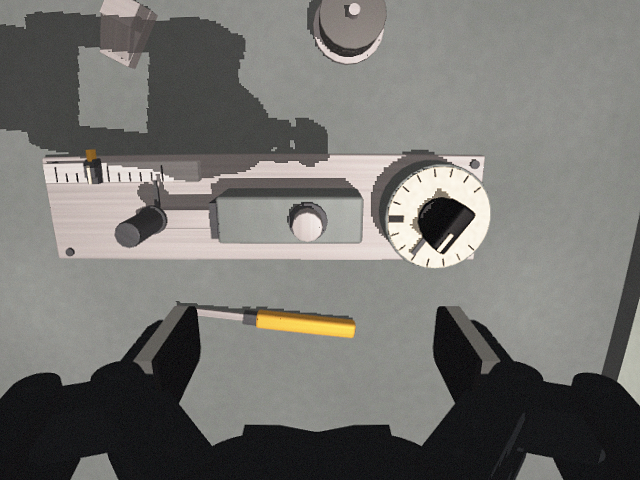

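```bash
cat > h.py <<'E'
import numpy as np,cv2
def ray(d,u,v):
    p=cv2.undistortPoints(np.array([[[u,v]]],float),d["K"],np.asarray(d["D"],float))[0,0]
    R=np.asarray(d["R"]);t=np.asarray(d["t"])
    return -R.T@t, R.T@np.array([p[0],p[1],1.])
def pt(d,u,v,z):
    c,r=ray(d,u,v); return c+r*(z-c[2])/r[2]
def proj(d,X):
    return cv2.projectPoints(np.atleast_2d(np.asarray(X,float)),cv2.Rodrigues(np.asarray(d["R"]))[0],np.asarray(d["t"],float),d["K"],np.asarray(d["D"],float))[0][:,0]
E
python3 - <<'E'
from h import *
d=np.load("wrist0.npz")
im=d["image"][:,:,::-1]
a=cv2.resize(im[130:280,30:290],None,fx=3,fy=3,interpolation=cv2.INTER_CUBIC);cv2.imwrite("pics/wa.png",a)
a=cv2.resize(im[130:280,270:500],None,fx=3.4,fy=3.4,interpolation=cv2.INTER_CUBIC);cv2.imwrite("pics/wb.png",a)
# dial: white mask
hsv=cv2.cvtColor(im.copy(),cv2.COLOR_BGR2HSV)
for u,v,z in [(44,157,.008),(484,155,.008),(60,258,.008),(69,252,.008),(474,164,.008)]: print(u,v,pt(d,u,v,z).round(4))
E
```

```text
44 157 [0.3706 0.0445 0.008 ]
484 155 [0.7746 0.0446 0.008 ]
60 258 [ 0.3693 -0.0545  0.008 ]
69 252 [ 0.3801 -0.0482  0.008 ]
474 164 [0.7661 0.0364 0.008 ]
```

View pics/wa.png

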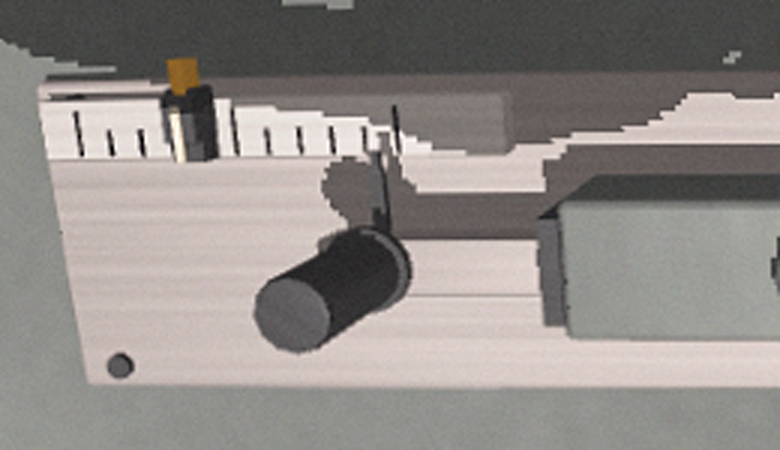

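View pics/wb.png

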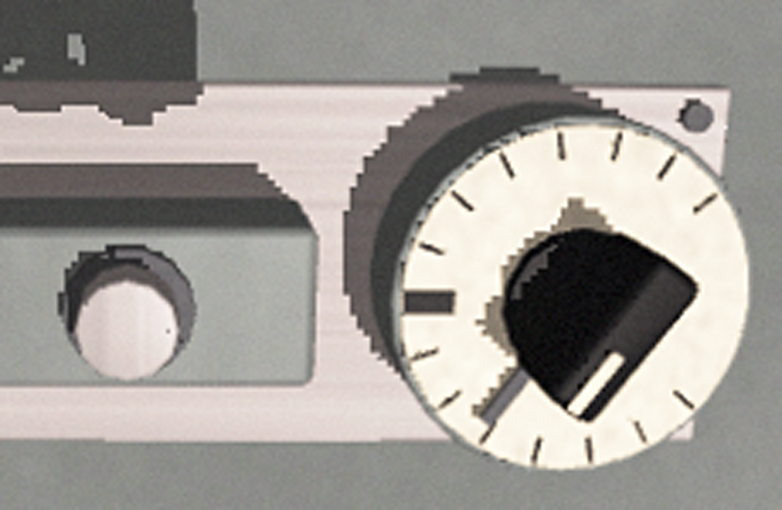

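Run:
```python
from h import *
d=np.load("wrist0.npz")
im=d["image"][:,:,::-1]
for n,u,v,z in [("dial",438.4,216.3,.046),("tip",412.6,253,.05),("zero",396.2,218.8,.046),("wl0",438.2,251.2,.085),("wl1",451.8,234.4,.085),("button",306.8,227,.075),("post",127.3,234,.098),("rider",89,175,.032),("ptr",156,180,.036)]: print(n,pt(d,u,v,z).round(4))
a=cv2.resize(im[140:200,40:180],None,fx=5.6,fy=5.6,interpolation=cv2.INTER_CUBIC);cv2.imwrite("pics/wc.png",a)
# same in other views
s=np.load("side0.npz")["image"][:,:,::-1]
cv2.imwrite("pics/sa.png",cv2.resize(s[150:280,240:450],None,fx=3.8,fy=3.8,interpolation=cv2.INTER_CUBIC))
```

```text
dial [ 0.7254 -0.0035  0.046 ]
tip [ 0.7048 -0.0345  0.05  ]
zero [ 0.69   -0.0058  0.046 ]
wl0 [ 0.7154 -0.0215  0.085 ]
wl1 [ 0.7246 -0.0083  0.085 ]
button [ 0.6162 -0.0054  0.075 ]
post [ 0.4874 -0.0045  0.098 ]
rider [0.4267 0.03   0.032 ]
ptr [0.4878 0.0255 0.036 ]
```

View pics/wc.png

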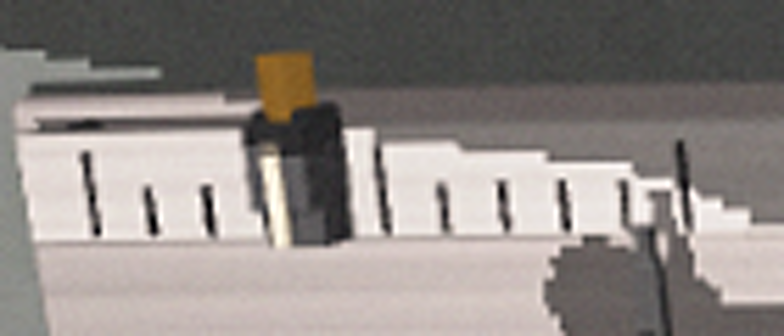

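View pics/sa.png

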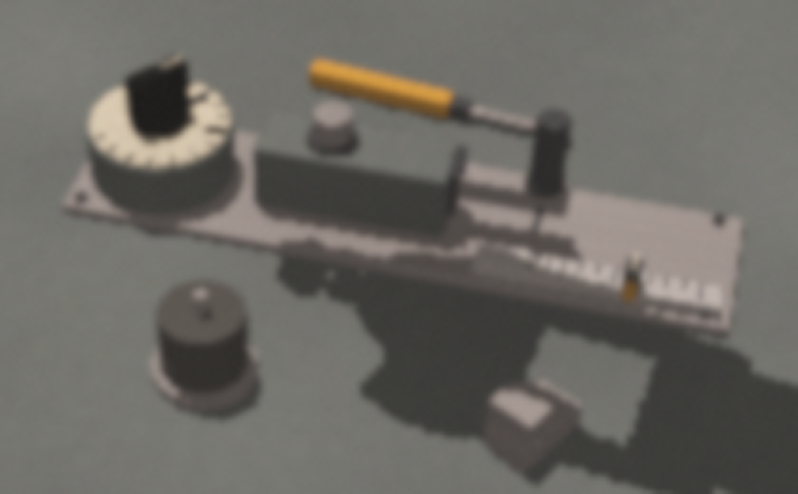

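move_arm(
  increments=[
    [-0.2, 5, 4, 10, 5],
    [-0.4, 10.1, 8, 20, 5],
    [-0.4, 10.1, 12, 30, 5],
    [-0.4, 10.1, 12, 34, 5],
    [-0.4, 10.1, 12, 34, 5],
  ],
  newtons=30,
)

```text
t: 0.78
tool_pos: [0.7255, -0.004, 0.1268]
tool_rot: [-2.772, -1.476, 0.003]
contact_force: [-0.4, 0.0, 0.4]
opening: 0.0501
```

```bash
cat > snap.py <<'E'
import sys
from station import sensors,get_image
from h import *
n,o=sys.argv[1:3]
d=get_image(n); cv2.imwrite(f"pics/{o}.png",d["image"][:,:,::-1]); np.savez(f"{o}.npz",**d)
s=sensors.get_obs(); print({k:np.round(s[k],4) for k in("t","tool_pos","tool_rot","contact_force","opening")})
E
python3 snap.py wrist k1
```

```text
{'t': np.float64(0.825), 'tool_pos': array([ 0.7261, -0.004 ,  0.1282]), 'tool_rot': array([-2.7729e+00, -1.4766e+00,  1.0000e-04]), 'contact_force': array([-0.6495, -0.0176, -0.3589]), 'opening': np.float64(0.0499)}
```

View pics/k1.png

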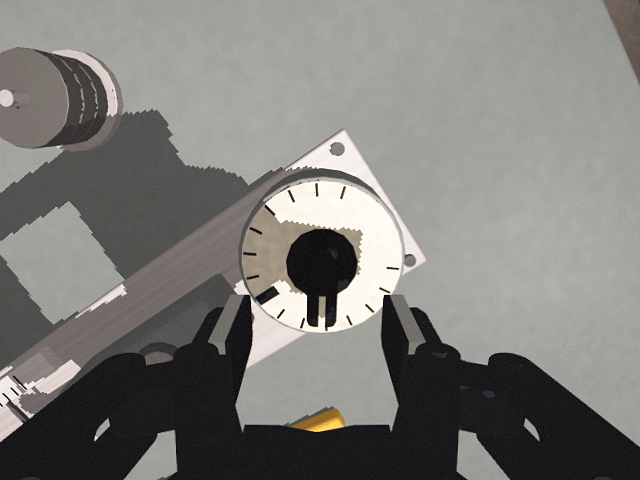

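move_arm(
  increments=[
    [0, 0, 3, 0, 5],
    [0, 0, 5.2, 0, 5],
    [0, 0, 5.2, 0, 0.5],
    [0, 0, 5.2, 0, 0.5],
    [0, 0, 5.2, 0, 0.5],
  ],
  newtons=30,
)

```text
t: 1.45
tool_pos: [0.7275, -0.0047, 0.0773]
tool_rot: [2.771, 1.473, 0.005]
contact_force: [4.5, -2.1, -5.7]
opening: 0.0133
```

move_arm(
  increments=[
    [0, 0, 0, 0, 0.5],
    [0, 0, 0, 0, 0.5],
    [0, 0, 0, 0, 0.5],
    [0, 0, 0, 0, 0.5],
  ],
)

```text
t: 1.95
tool_pos: [0.7275, -0.0048, 0.0772]
tool_rot: [2.771, 1.473, 0.005]
contact_force: [4.0, -1.9, -5.6]
opening: 0.0136
```

```bash
python3 snap.py wrist k2
```

```text
{'t': np.float64(2.0), 'tool_pos': array([ 0.7275, -0.0048,  0.0773]), 'tool_rot': array([2.7712, 1.4733, 0.005 ]), 'contact_force': array([ 4.1096, -2.2864, -5.4978]), 'opening': np.float64(0.0134)}
```

View pics/k2.png

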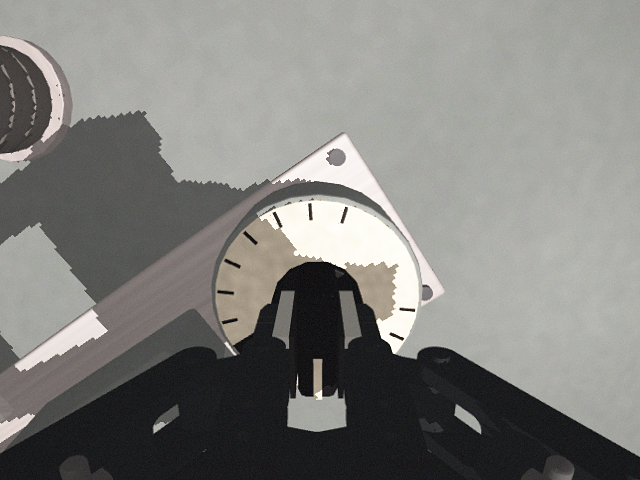

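move_arm(
  increments=[
    [0, 0.2, 0, 8, 0.5],
    [0, 0.2, 0, 17, 0.5],
    [0, 0.2, 0, 26, 0.5],
    [0, 0.2, 0, 35, 0.5],
    [0, 0.2, 0, 44, 0.5],
  ],
)

```text
t: 2.62
tool_pos: [0.7283, -0.0057, 0.0773]
tool_rot: [3.124, 0.321, 0.003]
contact_force: [0.4, -2.3, -4.0]
opening: 0.0134
```

move_arm(
  increments=[
    [0, 0, 0, 8, 0.5],
    [0, 0, 0, 12, 0.5],
    [0, 0, 0, 12, 0.5],
    [0, 0, 0, 12, 0.5],
    [0, 0, 0, 12, 0.5],
  ],
)

```text
t: 3.25
tool_pos: [0.7284, -0.006, 0.0772]
tool_rot: [3.14, 0.001, 0.003]
contact_force: [1.8, -4.5, -1.5]
opening: 0.0133
```

```bash
python3 snap.py wrist k3
```

```text
{'t': np.float64(3.3), 'tool_pos': array([ 0.7283, -0.006 ,  0.0772]), 'tool_rot': array([3.1401e+00, 7.0000e-04, 2.9000e-03]), 'contact_force': array([ 2.0697, -5.1645, -1.5116]), 'opening': np.float64(0.0134)}
```

View pics/k3.png

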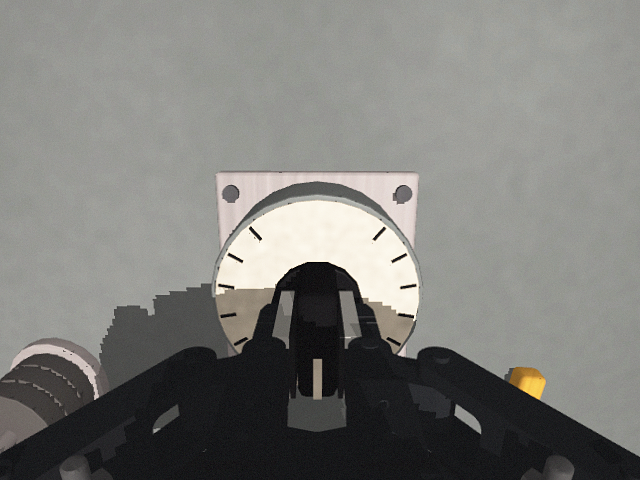

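move_arm(
  increments=[
    [0, 0, 0, 0, 2],
    [0, 0, 0, 0, 4.5],
    [0, 0, 0, 0, 4.5],
    [0, 0, -3, 0, 4.5],
    [0, 0, -7, 0, 4.5],
  ],
)

```text
t: 3.92
tool_pos: [0.7264, -0.0046, 0.1452]
tool_rot: [-3.141, -0.001, 0.006]
contact_force: [-0.5, -0.7, 1.0]
opening: 0.0453
```

move_arm(
  increments=[
    [-4, 0, -3, 0, 2],
    [-9, 0, -4, 0, 0],
    [-15, 0, -4, 0, 0],
    [-15, 0, -4, 0, 0],
    [-15, 0, -4, 0, 0],
  ],
)

```text
t: 4.55
tool_pos: [0.5781, -0.005, 0.187]
tool_rot: [-3.142, -0.0, -0.003]
contact_force: [0.2, 0.5, -0.5]
opening: 0.0002
```

```bash
python3 snap.py wrist k4
```

```text
{'t': np.float64(4.6), 'tool_pos': array([ 0.5789, -0.0051,  0.1874]), 'tool_rot': array([3.1415e+00, 2.0000e-04, 3.5000e-03]), 'contact_force': array([-0.2436,  1.0057, -0.3831]), 'opening': np.float64(-0.0)}
```

View pics/k4.png

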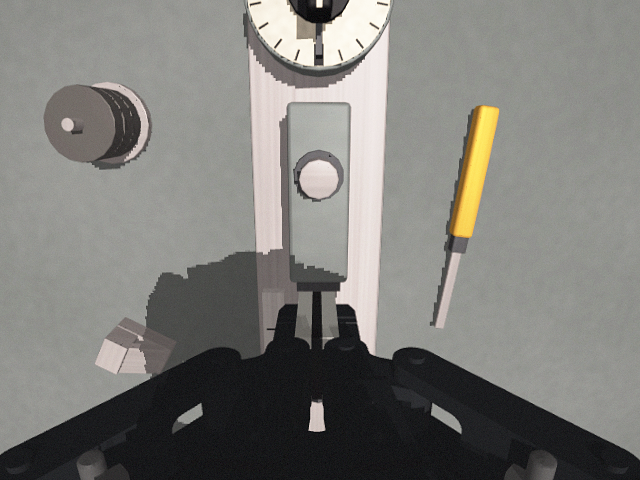

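Run:
```python
from h import *
d=np.load("k4.npz")
im=d["image"][:,:,::-1]
print(pt(d,319,179,.075),pt(d,319,65,.046),pt(d,319,38,.046))
cv2.imwrite("pics/k4c.png",cv2.resize(im[0:220,230:410],None,fx=2.7,fy=2.7,interpolation=cv2.INTER_CUBIC))
```

```text
[ 0.61650296 -0.00607062  0.075     ] [ 0.68348959 -0.00607233  0.046     ] [ 0.69927381 -0.00603785  0.046     ]
```

View pics/k4c.png

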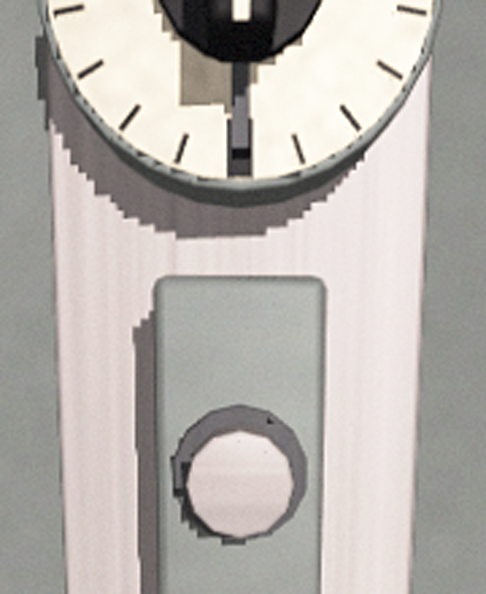

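move_arm(
  increments=[
    [3.85, 0.1, 3, 0, 0],
    [3.85, 0.1, 8, 0, 0],
    [3.85, 0.1, 9.5, 0, 0],
    [3.85, 0.1, 10, 0, 0],
    [3.85, 0.1, 10.4, 0, 0],
  ],
)

```text
t: 5.22
tool_pos: [0.6175, -0.0062, 0.0845]
tool_rot: [3.141, 0.0, 0.004]
contact_force: [-3.4, -0.7, 3.8]
opening: 0.0001
```

move_arm(
  increments=[
    [0, 0, 0.2, 0, 0],
    [0, 0, 0.4, 0, 0],
    [0, 0, 0.4, 0, 0],
  ],
)

```text
t: 5.6
tool_pos: [0.6176, -0.0062, 0.083]
tool_rot: [3.141, 0.0, 0.005]
contact_force: [-8.5, 0.2, 15.6]
opening: 0.0002
```

move_arm(
  increments=[
    [0, 0, -4, 0, 0],
    [-3, 0, -9, -10, 3],
    [-8, 0, -9, -20, 6],
    [-13, 0, -9, -30, 6],
    [-13, 0, -9, -40, 6],
  ],
)

```text
t: 6.22
tool_pos: [0.4832, -0.0058, 0.1678]
tool_rot: [2.949, 1.083, 0.001]
contact_force: [0.6, 1.1, -0.3]
opening: 0.0599
```

move_arm(
  increments=[
    [0, 0, 0, -10, 6],
    [0, 0, 0, -20, 6],
    [0, 0, 0, -30, 6],
    [0, 0, 0, -40, 6],
    [0, 0, 0, -50, 6],
  ],
)

```text
t: 6.85
tool_pos: [0.4867, -0.0062, 0.1693]
tool_rot: [2.213, 2.226, 0.003]
contact_force: [-0.3, -0.2, -0.2]
opening: 0.0602
```

move_arm(
  increments=[
    [0, 0, 0, 0, 6],
    [0, 0, 0, 0, 6],
  ],
)

```text
t: 7.1
tool_pos: [0.4864, -0.0062, 0.1688]
tool_rot: [2.223, 2.218, 0.001]
contact_force: [-0.7, -0.7, 0.7]
opening: 0.0599
```

```bash
python3 snap.py wrist k5
```

```text
{'t': np.float64(7.15), 'tool_pos': array([ 0.4863, -0.0062,  0.1687]), 'tool_rot': array([2.2230e+00, 2.2187e+00, 1.0000e-03]), 'contact_force': array([-0.2523,  0.0569,  0.0088]), 'opening': np.float64(0.0599)}
```

View pics/k5.png

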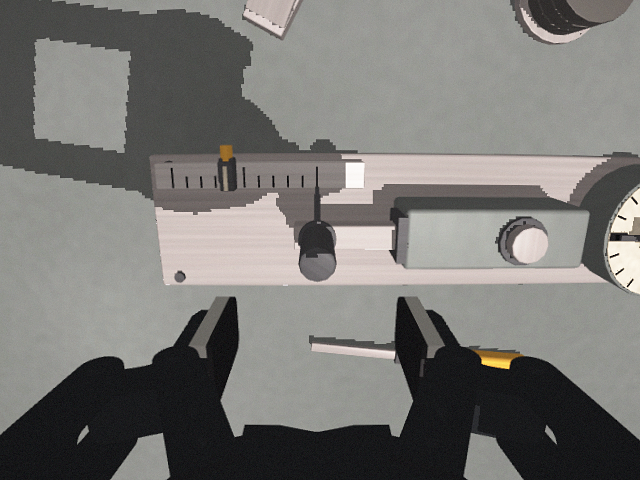

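Run:
```python
from h import *
d=np.load("k5.npz")
im=d["image"][:,:,::-1]
print("post",pt(d,317.5,262,.098),"ptr",pt(d,317.5,178,.036),"rider",pt(d,226,178,.032),"btn",pt(d,529,242,.066),"tick0?",pt(d,317,176,.018),pt(d,244,176,.018))
cv2.imwrite("pics/k5c.png",cv2.resize(im[140:290,200:340],None,fx=4,fy=4,interpolation=cv2.INTER_CUBIC))
```

```text
post [ 0.48635197 -0.00374939  0.098     ] ptr [0.48667088 0.03099781 0.036     ] rider [0.42709405 0.03073609 0.032     ] btn [ 0.61451305 -0.00299915  0.066     ] tick0? [0.48641133 0.02991018 0.018     ] [0.43645347 0.03012386 0.018     ]
```

View pics/k5c.png

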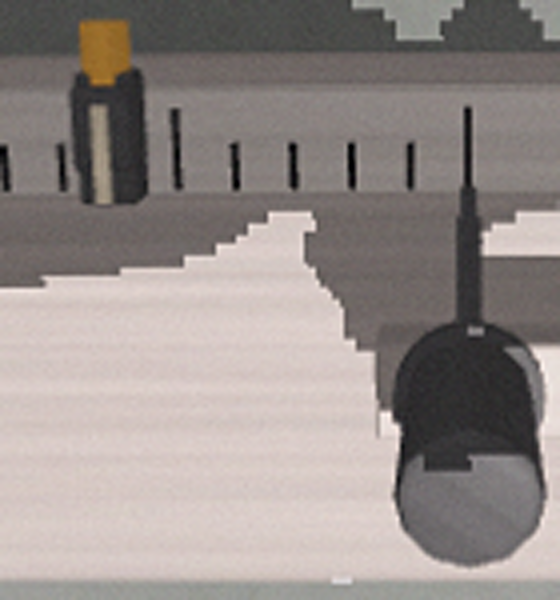

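move_arm(
  increments=[
    [0.1, 0, 4, 0, 6],
    [0.1, 0, 8, 0, 6],
    [0.1, 0, 9.2, 0, 6],
    [0.1, 0, 9.2, 0, 1],
    [0.1, 0, 9.2, 0, 1],
  ],
  newtons=40,
)

```text
t: 7.78
tool_pos: [0.4876, -0.0053, 0.0782]
tool_rot: [2.22, 2.219, 0.003]
contact_force: [0.2, -0.0, 1.3]
opening: 0.0241
```

move_arm(
  increments=[
    [0, 0, 0, 0, 1],
    [0, 0, 0, 0, 1],
    [0, 0, 0, 0, 1],
  ],
)

```text
t: 8.15
tool_pos: [0.4869, -0.0053, 0.0784]
tool_rot: [2.221, 2.22, 0.001]
contact_force: [-4.5, 0.1, 6.3]
opening: 0.0189
```

```bash
python3 snap.py wrist k6
```

```text
{'t': np.float64(8.2), 'tool_pos': array([ 0.4869, -0.0054,  0.0784]), 'tool_rot': array([2.2205e+00, 2.2204e+00, 7.0000e-04]), 'contact_force': array([-4.0553,  0.0715,  6.2076]), 'opening': np.float64(0.0193)}
```

View pics/k6.png

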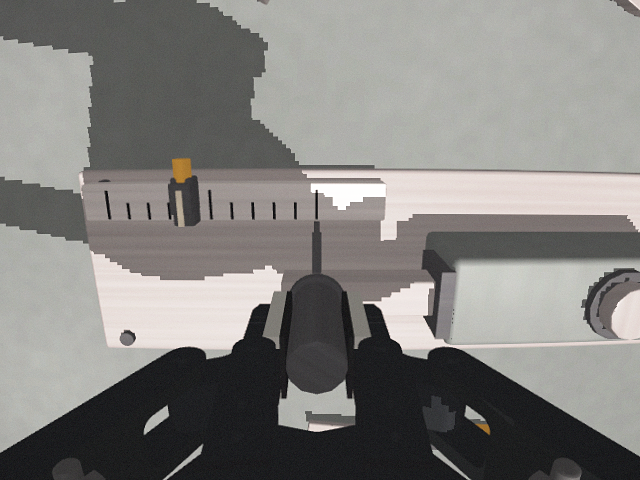

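move_arm(
  increments=[
    [0, -1, 0, 0, 1],
    [0, -2.5, 0, 0, 1],
    [0, -4, 0, 0, 1],
    [0, -5.3, 0, 0, 1],
    [0, -6, 0, 0, 1],
  ],
)

```text
t: 8.82
tool_pos: [0.4279, -0.0053, 0.0784]
tool_rot: [2.218, 2.217, 0.007]
contact_force: [5.9, 1.2, 2.1]
opening: 0.0191
```

move_arm(
  increments=[
    [0, 0, 0, 0, 1],
    [0, 0, 0, 0, 1],
    [0, 0, 0, 0, 1],
  ],
)

```text
t: 9.2
tool_pos: [0.4283, -0.0053, 0.0783]
tool_rot: [2.219, 2.218, 0.005]
contact_force: [4.8, 0.9, 5.5]
opening: 0.0188
```

```bash
python3 snap.py wrist k7
python3 - <<'E'
from h import *
im=np.load("k7.npz")["image"][:,:,::-1]
cv2.imwrite("pics/k7c.png",cv2.resize(im[150:300,230:400],None,fx=4,fy=4,interpolation=cv2.INTER_CUBIC))
E
```

```text
{'t': np.float64(9.25), 'tool_pos': array([ 0.4283, -0.0054,  0.0784]), 'tool_rot': array([2.2188, 2.2184, 0.0053]), 'contact_force': array([4.7225, 1.5977, 6.2912]), 'opening': np.float64(0.0189)}
```

View pics/k7.png

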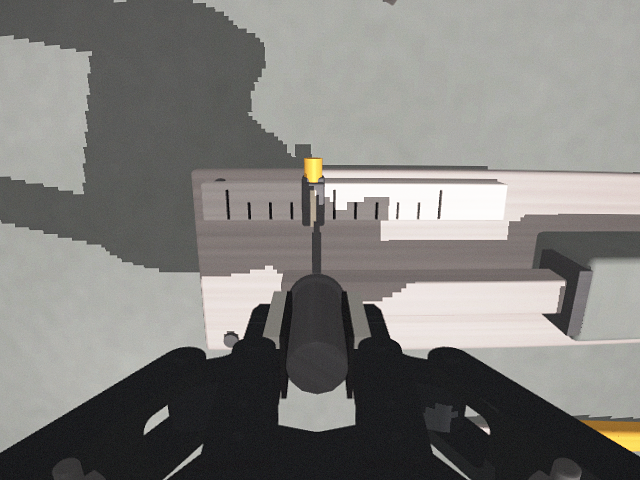

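View pics/k7c.png

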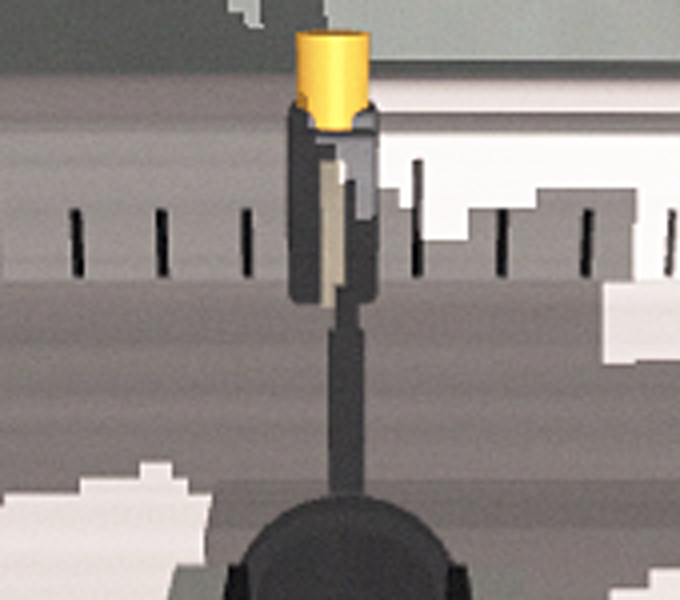

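move_arm(
  increments=[
    [0, -0.1, 0, 0, 1],
    [0, -0.15, 0, 0, 1],
    [0, -0.15, 0, 0, 1],
    [0, -0.15, 0, 0, 1],
    [0, -0.15, 0, 0, 1],
  ],
)

```text
t: 9.88
tool_pos: [0.4269, -0.0053, 0.0783]
tool_rot: [2.219, 2.218, 0.005]
contact_force: [4.5, 1.5, 5.9]
opening: 0.0191
```

```bash
python3 snap.py wrist k8;python3 snap.py side s8
python3 - <<'E'
from h import *
im=np.load("k8.npz")["image"][:,:,::-1]
a=cv2.resize(im[150:270,230:400],None,fx=3,fy=3,interpolation=cv2.INTER_CUBIC)
im=np.load("s8.npz")["image"][:,:,::-1]
b=cv2.resize(im[150:270,240:450],None,fx=2.4,fy=2.4,interpolation=cv2.INTER_CUBIC)[:,:510]
cv2.imwrite("pics/k8c.png",np.hstack([a[:288,:380],b[:288,:420]]))
E
```

```text
{'t': np.float64(9.925), 'tool_pos': array([ 0.4269, -0.0053,  0.0783]), 'tool_rot': array([2.2188, 2.2184, 0.0055]), 'contact_force': array([5.3055, 1.5248, 6.2194]), 'opening': np.float64(0.0189)}
{'t': np.float64(9.975), 'tool_pos': array([ 0.4269, -0.0053,  0.0783]), 'tool_rot': array([2.2188, 2.2184, 0.0055]), 'contact_force': array([5.5183, 0.9475, 6.2939]), 'opening': np.float64(0.0188)}
```

View pics/k8c.png

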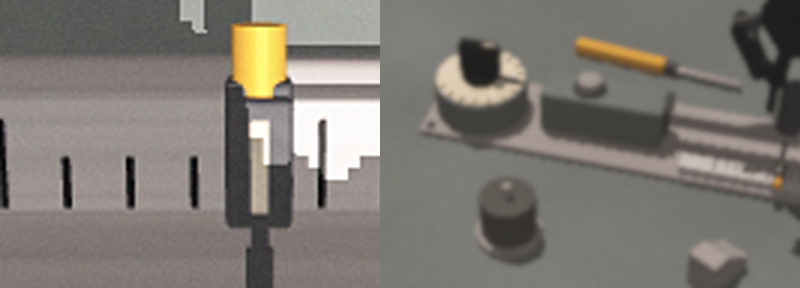

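```bash
python3 -c "
from station import order
print(order.finish_job())"
```

```text
the job is handed in; nothing more can be done
None
```

The setting gauge is set up and I handed the job in at about 10 s, with the gripper still holding the post at the index line. The hand-in itself reports no verdict, so these are my own last checks:

- **Tare knob:** I gripped it and turned it about 0.98 rad clockwise. The wrist picture afterwards showed the pointer centred on the broad zero mark, and a later side picture agreed.
- **Lock button:** I pressed it with closed fingers until the fingertips were about 66 mm above the bench, where the force rose to about 16 N at its stop. Later pictures showed it still in.
- **Arm:** I pulled it out about 60 mm. The first wrist picture showed it about 1.5 mm short of the index, so I pulled 1.5 mm further. In the last picture the pointer and the rider's white line coincide to within about a pixel, well under 1 mm.
- **Hold:** The grip was set to 40 N and closed to 19 mm on the post. The tool felt about 5 N of pull from the spring and was still between readings.
- **Bystanders:** The arm stayed clear of the rider, lifter insert, wheel stand and scraper, and none showed movement in the pictures. I did not measure their positions again.

No check failed. The only disagreement was that the first camera estimate of the knob axis was about 2 to 3 mm off from where the grip settled. I moved the grip 2 mm to follow it before turning the knob.

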